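# Free the ratchet pawl and close the mat press

## Task

Seat the sealing mat on the deep-well plate in the lever press: press the pawl's thumb tab down until it snaps over and stays free of the toothed wheel, and only then push the raised arm down by its paddle, steadily and without slamming, until the platen has driven the mat fully home. Leave the arm down and the pawl free and take the hand away. Do this by pressing and pushing only: do not force the arm against the engaged pawl, do not raise the arm, lift nothing, and leave the plate and everything else on the deck where it stands.

Things in the scene. Friction and masses are not known exactly. Their poses are not given: they have to be found in the camera images.
- press: Lever press for sealing mats, fixed: white base 240 x 170 x 14 mm, black plate nest, two white cheeks at the hinge end. Origin: on the deck under the base's middle line. Its x axis points from the paddle end to the hinge end, y to the side with the toothed wheel and pawl, z up. The hinge axis is at x = 85, z = 95 mm; the base spans x -105 to 135, y -85 to 85 mm.
- lever_hinge (a point): The middle of the arm's hinge axis (the axis runs along the press's y). Axes as press.
- paddle_top (a point): Centre of the upper face of the black paddle at the arm's free end, the place to push. Paddle: 70 mm along the arm, 36 wide, 16 thick. The point is 205 mm from the hinge along the arm and 8 mm above the arm's centre line. Its x axis runs along the arm to the hinge, z out of the upper face. About 220 mm above the deck at the start, 103 mm with the arm down.
- press_arm (a joint): Arm angle, rad: 0 = level, platen flat on the seated mat; positive = raised (starts at 0.61 to 0.65). Under the arm, 63 to 147 mm from the hinge, hangs a platen 84 x 124 x 10 mm. The stiff hinge keeps the arm where it is left. The engaged pawl stops it at 0.6 and yields if forced (0.54 at some 15 N). With the pawl free, a push under 4 N on the paddle lowers it; the last 0.06 rad, seating the mat, takes 3 to 12 N.
- pawl_tab (a point): Centre of the upper face of the pawl's thumb tab, a ribbed steel pad 26 mm long, 30 wide, 5 thick, above the toothed wheel, 51 mm to the press's +y side of the arm. Press it down from above. Engaged, it is about 171 mm above the deck and slopes 30 degrees, rising towards the paddle end; thrown free it is nearly level, 26 mm lower and 9 mm nearer the paddle end.
- pawl (a joint): Pawl angle, rad: 0 = tip in the wheel's teeth (engaged, the start), 0.5 = thrown free against its stop. Pressing the tab down increases it. An over-centre spring holds it at either end: the tab takes 2 to 6 N at first, snaps on to 0.5 by itself once past the middle (0.25, some 13 mm of tab travel), and stays free.
- plate: White deep-well plate, 85.5 x 127.8 mm, 41 mm tall, standing loose in the nest between corner posts (long side along the press's y). Origin: centre of its underside, 20 mm above the deck.
- mat (a joint): How far the grey sealing mat (80 x 122 x 5 mm, on top of the plate) has been pushed down into the plate, in m: 0 = standing 4 mm proud, 0.004 = fully seated. A tight fit: it stays where it is pushed to.
- mat_top (a point): Centre of the mat's upper face: 70 mm above the deck at the start, 66 mm when seated.
- shaker: White microplate shaker with a blue-green top tray, 150 x 178 mm, 118 mm tall with its corner clips. Fixed; its place and the press's are interchanged from run to run. Not to be used. Origin: centre of its underside.
- shaken_plate: Flat white 384-well plate, 85.5 x 127.8 x 14.4 mm, lying on the shaker's platform, its top 118 mm above the deck. Bystander. Origin: centre of its underside.
- spare_mat: Spare grey sealing mat, 80 x 122 x 8 mm, lying on the deck to the right. Bystander. Origin: centre of its underside.
- tube: Standing screw-cap tube, 35 mm across the cap, 114 mm tall, beside the paddle end of the press on its +y side, about 110 mm from the arm's centre line. Bystander. Origin: centre of its underside.
- tip_box: Pipette tip box, 122 x 84 x 76 mm, beyond the press and the shaker. Bystander. Origin: centre of its underside.
- buffer_bottle: Amber bottle, 60 mm across, 135 mm tall, to the left. Bystander. Origin: centre of its underside.
- trough: Open white reagent trough, 85 x 127 x 36 mm, to the right. Bystander. Origin: centre of its underside.
- driver: Black-handled screwdriver, 190 mm long, lying to the left. Bystander. Origin: on the deck under it.
There are look-alikes about, which are no part of the job. Leave any red or turquoise look-alike of the plate alone.

How it is judged:
On the way, in this order (a step that is already met when the one before it is completed fails the run):
1. the pawl is thrown free while the arm is still raised (value of joint pawl above 0.4 rad and value of joint press_arm above 0.5 rad), for 0.2 s.
2. the arm is pushed down and the mat is driven home (value of joint press_arm below 0.02 rad and value of joint mat above 0.003 m), for 0.2 s.
At the end, for the whole second after the job is handed in: The arm is down (below 0.02 rad) and at rest, the mat is seated (at least 3 of its 4 mm), the pawl is free (above 0.4 rad), and the plate stands in its nest within 6 mm of where it was (all of step 2 and value of joint pawl above 0.4 rad and velocity of joint press_arm between -0.05 and 0.05 rad/s and distance of plate from where it was at the start of the episode below 0.006 m and linear speed of plate below 0.02 m/s and angle between plate's own z axis and vertical below 0.05 rad); the robot touches nothing.
It fails at once if the arm is forced down against the engaged pawl (value of joint pawl below 0.2 rad and value of joint press_arm below 0.54 rad).
It fails at once if the arm is raised above its start (value of joint press_arm above 0.72 rad).
It fails at once if the arm is slammed down (faster than 3 rad/s) (velocity of joint press_arm below -3 rad/s).
It fails at once if the plate is lifted or shoved out of its nest (distance of plate from where it was at the start of the episode above 0.012 m or angle between plate's own z axis and vertical above 0.15 rad).
It fails at once if a bystander is moved more than 20 mm or knocked over (distance of any of shaken_plate, spare_mat, tube, tip_box, buffer_bottle, trough, driver from where it was at the start of the episode above 0.02 m or angle between any of tube, buffer_bottle's own z axis and vertical above 0.4 rad).
It also fails if it takes over 42 s, if anything falls off the work surface, if the arm or the gripper's body presses on something with over 40 N, if the wrist force passes 120 N, or if a joint passes its speed limit or range.

## Robot

A 6-joint arm with a two-finger parallel gripper is mounted at the origin on the work surface. World frame = base frame: x ahead of the robot, y to its left, z up, the work surface at z = 0. Lengths are in m, angles in rad, forces in N, time in s.
With the tool pointing down it reaches from about 0.275 to 0.85 m from the base axis. Payload 19 kg.
Tool frame: the origin (TCP) lies midway between the tips of the shut fingers; the grasp point (between the pads) lies 19 mm behind it; z points along the fingers, y is the line along which they close (so a half turn about z gives the same grasp; the last joint's range is limited). The gripper opens to 85 mm and grips with 20 to 120 N. Pads are 22 mm wide; open, the fingers measure 114 mm over their backs; the gripper's body (76 mm by 85 mm) begins 54 mm behind the grasp point. The pads swing forward as they close: fully open they stand 13 mm farther back than shut.
Start: joints at [-1.479, 0.15, 1.437, -0, 1.554, -0.134], TCP at [0.129, -0.56, 0.231] pointing down, gripper open.
Joint ranges: [-2.8, 2.8], [-0.68, 2.1], [0.12, 2.68], [-1.39, 4.53], [0.16, 2.79], [-2.81, 2.81]. Speed limits (rad/s): [1.89, 1.89, 2.22, 3.01, 3.01, 3.01].

## Interface

Orientations are given as a 3x3 rotation matrix whose columns are the frame's x, y, z axes.
In Python, from plant import r, snapshot, camera_info gives the robot as it stands.
- The arm moves only by the tool drive_tool, never from a script. Its argument "moves" is a list of rows, each an object of numbers: "fingers": the opening in per cent of the stroke, from 0 (shut) to 100 (fully open); "dx", "dy", "dz": the shift along the world's x, y, z in cm; "wx", "wy", "wz": the turn, a rotation vector about the world's x, y, z in degrees. In form: [{"fingers": .., "dx": .., "dy": .., "dz": .., "wx": .., "wy": .., "wz": ..}, ...]. A call has 1 to 10 rows; each row is the pose to reach, as a shift and turn from the pose commanded when the call began; what a row does not reach only later rows make up. A row lasts 1/12 s, in which the tool goes at most 41.7 mm and 7.16 degrees, less where a joint would pass 70% of its speed; a pose out of reach is approached as far as the arm can. A call with a gripper value outside its range is refused whole. The fingers move at their own pace and stop on an object; the grip force is fixed at half the most. Time passes only in rows, so rows that repeat a pose let the fingers close. It gives the time, the measured TCP pose, the force, the opening and the grip force at its end, in the units of the state.
- r.get_state(): the state, without advancing time (a new reading comes with each control period).
- snapshot(name): name is "scene" or "top"; returns (picture, depth): 384x512x3 uint8, blue, green, red; 384x512 float32, m along the optical axis (not along the pixel's ray), 0 where there is no reading.
- camera_info(name): a dict with "camera_matrix" (3x3 intrinsics, pixels), "R" (3x3) and "t" (3): a world point X has camera coordinates R X + t. Camera axes: x right, y down, z forward; pixel columns grow to the right and rows downward; lengths in m; the calibration is good to about 2 mm. A picture is of the moment at which its call begins. camera_info takes no time and is no camera call.
- r.job_done(): hands the job in; it is judged then, once.
The state is a dict: "time": time; "joint_pos": joint angles; "qvel": joint speeds; "joint_torque": joint torques, N m; "tcp_pos": TCP position; "tcp_rot": TCP orientation; "contact_force": force on the tool from outside, world axes, zero at the start; "ft_torque": the same for the moment, N m; "gripper_width": finger opening in m; "gripper_force": force on a finger pad.
Only numpy, scipy, OpenCV 4.12 (cv2) and the standard library are available. Lean on these libraries where they do the work, as an engineer would, in place of code of your own. Each camera call takes 0.05 s, during which the arm holds its last target. There are 200 camera calls.

## Working session

There is one attempt and no reset: what is moved stays moved. The work goes in short steps, Python scripts to look and compute and a tool call to move; the robot and the scene stay as the last step left them, time stands still between calls to the robot, and variables do not carry over. Pictures are saved under pics/ and viewed, at most 10 in all, crops included, and the job is handed in when it is done.

Besides the shell and the picture viewer there is one more tool, called after "Request:" by a JSON object that holds its "api" and its "payload", one argument or row to a line. drive_tool: Moves the arm, as the interface text tells. Its arguments: {"type":"object","properties":{"moves":{"type":"array","items":{"type":"object","properties":{"fingers":{"type":"number"},"dx":{"type":"number"},"dy":{"type":"number"},"dz":{"type":"number"},"wx":{"type":"number"},"wy":{"type":"number"},"wz":{"type":"number"}}}}},"required":["moves"]}

```bash
mkdir -p pics; cat > h.py <<'E'
import numpy as np, cv2
from plant import r, snapshot, camera_info
def pts(name,d):
    c=camera_info(name);K=np.array(c["camera_matrix"]);R=np.array(c["R"]);t=np.array(c["t"])
    v,u=np.mgrid[:d.shape[0],:d.shape[1]]
    P=np.stack([(u-K[0,2])/K[0,0]*d,(v-K[1,2])/K[1,1]*d,d],-1)
    return (P-t)@R
def proj(name,X):
    c=camera_info(name);q=np.array(c["camera_matrix"])@(np.array(c["R"])@np.array(X)+np.array(c["t"]));return q[:2]/q[2]
E
python3 - <<'E'
from h import *
for n in("scene","top"):
    p,d=snapshot(n);cv2.imwrite(f"pics/{n}0.png",p);np.savez(f"{n}0.npz",p=p,d=d)
    c=camera_info(n);print(n,-np.array(c["R"]).T@np.array(c["t"]))
a,b=[cv2.imread(f"pics/{n}0.png") for n in("scene","top")]
cv2.imwrite("pics/both.png",cv2.resize(np.vstack([a,b]),(512,768))[:,:])
print(r.get_state())
E
```

```text
scene [ 1.14222449 -0.27695068  1.01094869]
top [ 0.44484811 -0.01964335  1.30439792]
{'time': 0.1, 'joint_pos': array([-1.47895715e+00,  1.50914702e-01,  1.43791032e+00, -3.49372635e-05,
        1.55380180e+00, -1.34016105e-01]), 'qvel': array([ 1.70056611e-05, -1.23528015e-03, -1.26470685e-03,  6.55182135e-05,
       -7.33488775e-04,  8.76979141e-04]), 'joint_torque': array([ 6.37575096e-03, -7.14380550e+01, -5.71791208e+01, -3.47562013e-05,
        7.25436825e-03, -6.31043804e-06]), 'tcp_pos': array([ 0.12870696, -0.56019787,  0.23077616]), 'tcp_rot': array([[ 9.74602802e-01,  2.23940532e-01, -1.29629429e-04],
       [ 2.23940546e-01, -9.74602267e-01,  1.02661419e-03],
       [ 1.03563394e-04, -1.02957036e-03, -9.99999465e-01]]), 'contact_force': array([-0.44434291, -0.89113664,  0.42583253]), 'ft_torque': array([ 0.02081475,  0.00601232, -0.01822047]), 'gripper_force': 0.0, 'gripper_width': 0.08583917967289464}
```

View pics/scene0.png

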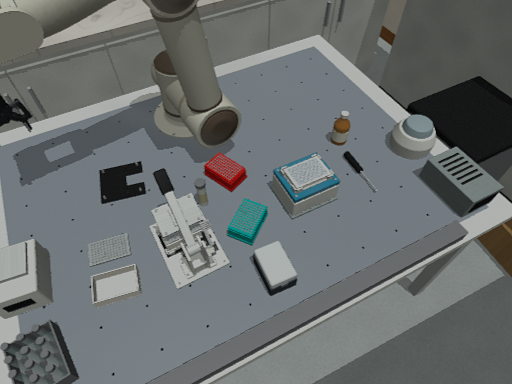

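View pics/top0.png

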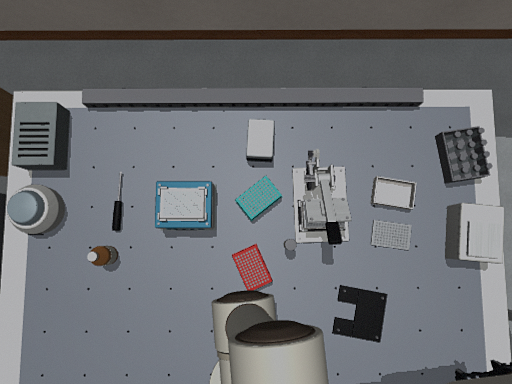

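The scene view shows the press near (185,235), with its black paddle at (165,182) and the tube at (201,190). In the top view the press is at (320,205), the paddle at (334,232) and the tube at (290,244). The shaker at (305,180) in the scene view is not the target, and the red and turquoise plates are look-alikes. Next I'll take a close crop and the depth measurements.

```bash
python3 - <<'E'
from h import *
S=np.load("scene0.npz");T=np.load("top0.npz")
a=cv2.resize(S["p"][155:290,135:240],None,fx=4,fy=4,interpolation=2)
b=cv2.resize(T["p"][140:255,275:365],None,fx=4.4,fy=4.7,interpolation=2)
h=max(a.shape[0],b.shape[0]);o=np.zeros((h,a.shape[1]+b.shape[1]+2,3),np.uint8)
o[:a.shape[0],:a.shape[1]]=a;o[:b.shape[0],a.shape[1]+2:]=b;o=o[:600,:820];o=cv2.resize(o,(800,int(o.shape[0]*800/o.shape[1])));print(o.shape);cv2.imwrite("pics/crop0.png",o)
P={n:pts(n,D["d"]) for n,D in(("scene",S),("top",T))}
for n,D,bx in(("scene",S,(155,200,145,185)),("top",T,(210,250,318,348))):
    p=D["p"].astype(int);m=np.zeros(p.shape[:2],bool);m[bx[0]:bx[1],bx[2]:bx[3]]=1
    m&=(p.max(2)<60)&(D["d"]>0);q=P[n][m];q=q[q[:,2]>.15]
    print(n,len(q),q.mean(0),q.min(0),q.max(0))
# base white edges from top: points at z~.014
p=T["p"].astype(int);X=P["top"];m=(p.min(2)>110)&(X[...,2]<.03)&(X[...,2]>.002);m[:, :285]=0;m[:,355:]=0;m[:160]=0;m[250:]=0
q=X[m];print(len(q),cv2.minAreaRect(q[:,:2].astype(np.float32)),np.median(q[:,2]))
E
```

```text
(528, 800, 3)
scene 293 [ 0.47340421 -0.21819811  0.22201181] [ 0.44405746 -0.23545346  0.20015707] [ 0.49915759 -0.20058328  0.24119182]
top 299 [ 0.46778855 -0.21782236  0.22352307] [ 0.43741096 -0.23610246  0.1600036 ] [ 0.5260896  -0.20123977  0.24315036]
1961 ((0.5642876625061035, -0.2179548740386963), (0.22536233067512512, 0.2893986105918884), 89.36604309082031) 0.012590813113909749
```

View pics/crop0.png

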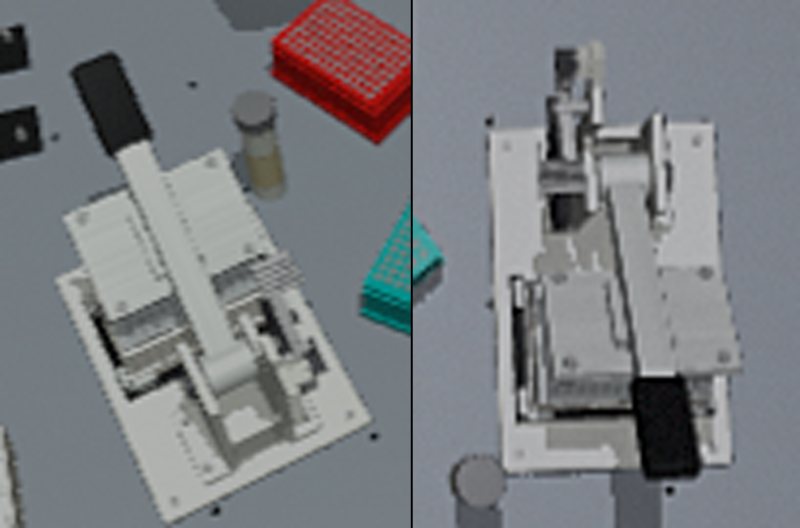

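```bash
python3 - <<'E'
from h import *
np.set_printoptions(precision=3,suppress=True,linewidth=220)
S=np.load("scene0.npz");T=np.load("top0.npz")
X=pts("top",T["d"]);Y=pts("scene",S["d"])
print("top z(mm)/x at u300..330");
for v in range(146,196,2): print(v,(X[v,302:332:2,2]*1000).astype(int), (X[v,310]*1000).astype(int))
# arm direction: points in arm beam
for n,Z,D in(("top",X,T),("scene",Y,S)):
    m=(Z[...,2]>.11)&(Z[...,0]>.40)&(Z[...,0]<.75)&(Z[...,1]<-.1)&(Z[...,1]>-.35)
    q=Z[m]
    pad=q[(q[:,2]>.185)&(q[:,0]<.51)]
    arm=q[(abs(q[:,1]+.218)<.03)&(q[:,0]<.62)&(q[:,2]>.13)]
    c=arm.mean(0);w=np.linalg.svd(arm-c,full_matrices=0)[2][0];w*=np.sign(w[0]);print(n,"arm",len(arm),c,w,"yaw",np.degrees(np.arctan2(w[1],w[0])))
    m2=(Z[...,2]>.155)&(Z[...,2]<.2)&(Z[...,0]>.6)&(Z[...,0]<.75)&(Z[...,1]<-.1)&(Z[...,1]>-.35)
    v,u=np.nonzero(m2)
    for k in range(0,len(v),max(1,len(v)//25)): print(v[k],u[k],Z[v[k],u[k]])
E
```

```text
top z(mm)/x at u300..330
146 [ 1  0  0  0 -1 -4  0  0  2  0 -4  2  0  2  2] [ 755 -189   -1]
148 [-1 -1 -1 -4  0  1  0  0 -3  6  0 -1  0 -4 -2] [ 748 -189    0]
150 [ -4   0   1   1   4   1  -1 170 167   0  -2   0  -2  -1   0] [ 740 -188    4]
152 [ -4   1   3 163 168 169 171 167 178  -1  -1  -1   0   0  -1] [ 697 -167  168]
154 [  4   2   2 160 169 167 168 169 174  -1  -1  -2   3   2   2] [ 691 -167  169]
156 [  1   0  -4 162 164 167 167 164 165   4  -5  -3  -1   0   2] [ 687 -167  164]
158 [  0  -1  -2 146 156   2   0 161 163   1   0   0  -3  -2   0] [ 682 -168  156]
160 [  3  -1   0  -1 152   2  -1 152 159  -1   4   0   0  -4  -4] [ 677 -169  152]
162 [  0  -2 137 141 149 141 142 151 161  -1  -4   1   0   3  -1] [ 672 -169  149]
164 [ -3   2 145 141 147 143 141 150 153   0  -1   3   2  -1  -1] [ 667 -169  147]
166 [  2  -4   1 111 150   0 108 151 159   0   0   1  -1  -5 110] [ 660 -169  150]
168 [ 14  13  14 123 151 152 105 141  63  54  60  59  55  76 108] [ 654 -168  151]
170 [ 15  10  74 122 152 158 103 112  52  52  51  49  48  70 104] [ 648 -168  152]
172 [ 18  18  72 116 158 1
[... 2108 characters left out ...]
626 -0.158  0.171]
225 204 [ 0.626 -0.166  0.171]
226 202 [ 0.627 -0.172  0.172]
226 211 [ 0.633 -0.149  0.163]
227 208 [ 0.634 -0.158  0.167]
228 205 [ 0.633 -0.167  0.167]
229 205 [ 0.635 -0.168  0.166]
231 203 [ 0.637 -0.175  0.162]
233 206 [ 0.645 -0.17   0.161]
236 207 [ 0.653 -0.17   0.157]
242 203 [ 0.665 -0.187  0.159]
244 215 [ 0.688 -0.162  0.163]
245 216 [ 0.697 -0.162  0.173]
246 215 [ 0.697 -0.165  0.171]
247 211 [ 0.693 -0.175  0.167]
248 207 [ 0.695 -0.186  0.174]
248 216 [ 0.702 -0.165  0.168]
249 211 [ 0.7   -0.178  0.17 ]
250 207 [ 0.7   -0.189  0.175]
250 216 [ 0.706 -0.167  0.165]
251 213 [ 0.706 -0.175  0.167]
252 213 [ 0.707 -0.176  0.163]
254 211 [ 0.711 -0.183  0.166]
```

The thumb tab is at about (0.622, -0.162, 0.171) in both views, and the paddle centre is at about (0.472, -0.218, 0.222). I'll shut the fingers and move above the tab.

Request:
{"api": "drive_tool", "payload": {
  "moves": [
    {"fingers":0,"dx":10,"dy":5,"dz":9},
    {"fingers":0,"dx":10,"dy":5,"dz":9},
    {"fingers":0,"dx":10,"dy":5,"dz":9},
    {"fingers":0,"dx":10,"dy":5,"dz":9},
    {"fingers":0,"dx":48.9,"dy":39.8,"dz":9},
    {"fingers":0,"dx":48.9,"dy":39.8,"dz":9},
    {"fingers":0,"dx":48.9,"dy":39.8,"dz":9},
    {"fingers":0,"dx":48.9,"dy":39.8,"dz":9},
    {"fingers":0,"dx":48.9,"dy":39.8,"dz":9},
    {"fingers":0,"dx":48.9,"dy":39.8,"dz":9}
  ]
}}

```text
validation failed for argument at $.mo...
```

Request:
{"api": "drive_tool", "payload": {
  "moves": [
    {"fingers":0.0,"dx":10.0,"dy":5.0,"dz":9.0,"wx":0.0,"wy":0.0,"wz":0.0},
    {"fingers":0.0,"dx":10.0,"dy":5.0,"dz":9.0,"wx":0.0,"wy":0.0,"wz":0.0}
  ]
}}

```text
time: 0.27
tcp_pos: [0.1863, -0.5307, 0.2824]
tcp_rot: [[0.975, 0.221, -0.001], [0.221, -0.975, 0.004], [-0.0, -0.004, -1.0]]
contact_force: [1.0, 0.0, 0.7]
gripper_width: 0.0636
gripper_force: 0.0
```

Request:
{"api": "drive_tool", "payload": {
  "moves": [
    {"fingers":0.0,"dx":30.0,"dy":26.0,"dz":4.0,"wx":0.0,"wy":0.0,"wz":0.0},
    {"fingers":0.0,"dx":30.0,"dy":26.0,"dz":4.0,"wx":0.0,"wy":0.0,"wz":0.0},
    {"fingers":0.0,"dx":30.0,"dy":26.0,"dz":4.0,"wx":0.0,"wy":0.0,"wz":0.0},
    {"fingers":0.0,"dx":30.0,"dy":26.0,"dz":4.0,"wx":0.0,"wy":0.0,"wz":0.0},
    {"fingers":0.0,"dx":30.0,"dy":26.0,"dz":4.0,"wx":0.0,"wy":0.0,"wz":0.0},
    {"fingers":0.0,"dx":30.0,"dy":26.0,"dz":4.0,"wx":0.0,"wy":0.0,"wz":0.0},
    {"fingers":0.0,"dx":30.0,"dy":26.0,"dz":4.0,"wx":0.0,"wy":0.0,"wz":0.0},
    {"fingers":0.0,"dx":30.0,"dy":26.0,"dz":4.0,"wx":0.0,"wy":0.0,"wz":0.0},
    {"fingers":0.0,"dx":30.0,"dy":26.0,"dz":4.0,"wx":0.0,"wy":0.0,"wz":0.0},
    {"fingers":0.0,"dx":30.0,"dy":26.0,"dz":4.0,"wx":0.0,"wy":0.0,"wz":0.0}
  ]
}}

```text
time: 1.1
tcp_pos: [0.4891, -0.2684, 0.3237]
tcp_rot: [[0.974, 0.226, 0.0], [0.226, -0.974, 0.001], [0.001, -0.001, -1.0]]
contact_force: [-0.5, -0.2, 0.6]
gripper_width: 0.0003
gripper_force: 0.0
```

Request:
{"api": "drive_tool", "payload": {
  "moves": [
    {"fingers":0.0,"dx":12.7,"dy":10.6,"dz":0.0,"wx":0.0,"wy":0.0,"wz":-13.0},
    {"fingers":0.0,"dx":12.7,"dy":10.6,"dz":0.0,"wx":0.0,"wy":0.0,"wz":-13.0},
    {"fingers":0.0,"dx":12.7,"dy":10.6,"dz":0.0,"wx":0.0,"wy":0.0,"wz":-13.0},
    {"fingers":0.0,"dx":12.7,"dy":10.6,"dz":0.0,"wx":0.0,"wy":0.0,"wz":-13.0},
    {"fingers":0.0,"dx":12.7,"dy":10.6,"dz":-4.0,"wx":0.0,"wy":0.0,"wz":-13.0},
    {"fingers":0.0,"dx":12.7,"dy":10.6,"dz":-8.0,"wx":0.0,"wy":0.0,"wz":-13.0},
    {"fingers":0.0,"dx":12.7,"dy":10.6,"dz":-11.0,"wx":0.0,"wy":0.0,"wz":-13.0},
    {"fingers":0.0,"dx":12.7,"dy":10.6,"dz":-12.0,"wx":0.0,"wy":0.0,"wz":-13.0},
    {"fingers":0.0,"dx":12.7,"dy":10.6,"dz":-12.0,"wx":0.0,"wy":0.0,"wz":-13.0}
  ]
}}

```text
time: 1.85
tcp_pos: [0.6129, -0.165, 0.201]
tcp_rot: [[1.0, -0.001, -0.004], [-0.001, -1.0, 0.002], [-0.004, -0.002, -1.0]]
contact_force: [0.0, 0.7, 0.3]
gripper_width: -0.0
gripper_force: 0.0
```

```bash
python3 - <<'E'
from h import *
s=r.get_state();print(s["tcp_pos"],s["contact_force"])
p,d=snapshot("scene");cv2.imwrite("pics/s1.png",cv2.resize(p[120:290,120:270],None,fx=4,fy=3.5,interpolation=2))
E
```

```text
[ 0.61286769 -0.16497726  0.20098555] [0.04450954 0.71099256 0.31016939]
```

View pics/s1.png

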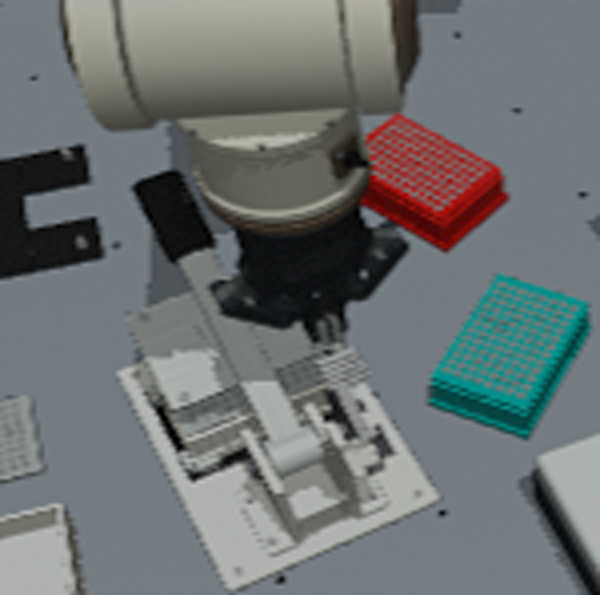

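The picture shows the closed fingertips at crop (330,330), right above the ribbed tab at (340,365), and clear of the arm. I'll press down in small steps.

Request:
{"api": "drive_tool", "payload": {
  "moves": [
    {"fingers":0.0,"dx":0.5,"dy":0.3,"dz":-1.0,"wx":0.0,"wy":0.0,"wz":0.0},
    {"fingers":0.0,"dx":0.5,"dy":0.3,"dz":-2.0,"wx":0.0,"wy":0.0,"wz":0.0},
    {"fingers":0.0,"dx":0.5,"dy":0.3,"dz":-2.4,"wx":0.0,"wy":0.0,"wz":0.0},
    {"fingers":0.0,"dx":0.5,"dy":0.3,"dz":-2.8,"wx":0.0,"wy":0.0,"wz":0.0},
    {"fingers":0.0,"dx":0.4,"dy":0.3,"dz":-3.2,"wx":0.0,"wy":0.0,"wz":0.0},
    {"fingers":0.0,"dx":0.3,"dy":0.3,"dz":-3.6,"wx":0.0,"wy":0.0,"wz":0.0},
    {"fingers":0.0,"dx":0.2,"dy":0.3,"dz":-4.0,"wx":0.0,"wy":0.0,"wz":0.0},
    {"fingers":0.0,"dx":0.2,"dy":0.3,"dz":-4.4,"wx":0.0,"wy":0.0,"wz":0.0},
    {"fingers":0.0,"dx":0.1,"dy":0.3,"dz":-4.8,"wx":0.0,"wy":0.0,"wz":0.0},
    {"fingers":0.0,"dx":0.1,"dy":0.3,"dz":-5.1,"wx":0.0,"wy":0.0,"wz":0.0}
  ]
}}

```text
time: 2.73
tcp_pos: [0.6146, -0.1624, 0.152]
tcp_rot: [[1.0, -0.001, -0.0], [-0.001, -1.0, 0.0], [-0.0, -0.0, -1.0]]
contact_force: [0.6, 0.3, 0.2]
gripper_width: 0.0004
gripper_force: 0.0
```

Request:
{"api": "drive_tool", "payload": {
  "moves": [
    {"fingers":0.0,"dx":0.0,"dy":0.0,"dz":3.0,"wx":0.0,"wy":0.0,"wz":0.0},
    {"fingers":0.0,"dx":0.0,"dy":0.0,"dz":7.0,"wx":0.0,"wy":0.0,"wz":0.0},
    {"fingers":0.0,"dx":0.0,"dy":0.0,"dz":11.0,"wx":0.0,"wy":0.0,"wz":0.0},
    {"fingers":0.0,"dx":0.0,"dy":0.0,"dz":14.0,"wx":0.0,"wy":0.0,"wz":0.0},
    {"fingers":0.0,"dx":-3.0,"dy":-1.0,"dz":14.5,"wx":0.0,"wy":0.0,"wz":0.0},
    {"fingers":0.0,"dx":-7.0,"dy":-3.0,"dz":14.5,"wx":0.0,"wy":0.0,"wz":0.0},
    {"fingers":0.0,"dx":-11.0,"dy":-4.5,"dz":14.5,"wx":0.0,"wy":0.0,"wz":0.0},
    {"fingers":0.0,"dx":-14.3,"dy":-5.6,"dz":14.0,"wx":0.0,"wy":0.0,"wz":0.0},
    {"fingers":0.0,"dx":-14.3,"dy":-5.6,"dz":13.0,"wx":0.0,"wy":0.0,"wz":0.0},
    {"fingers":0.0,"dx":-14.3,"dy":-5.6,"dz":13.0,"wx":0.0,"wy":0.0,"wz":0.0}
  ]
}}

```text
time: 3.57
tcp_pos: [0.4704, -0.2188, 0.2817]
tcp_rot: [[1.0, -0.003, -0.0], [-0.003, -1.0, 0.0], [-0.0, -0.0, -1.0]]
contact_force: [-1.0, 0.3, -1.3]
gripper_width: 0.0001
gripper_force: 0.0
```

```bash
python3 - <<'E'
from h import *
np.set_printoptions(precision=3,suppress=True)
p,d=snapshot("scene");cv2.imwrite("pics/s2.png",cv2.resize(p[130:290,120:270],None,fx=4,fy=3.7,interpolation=2))
Y=pts("scene",d)
m=(Y[...,0]>.595)&(Y[...,0]<.637)&(abs(Y[...,1]+.162)<.016)&(Y[...,2]>.125)
q=Y[m];print(len(q),np.median(q,0),q.min(0),q.max(0))
m=(p.max(2)<60)&(Y[...,2]>.19)&(abs(Y[...,1]+.218)<.025)&(abs(Y[...,0]-.47)<.04)&(Y[...,2]<.245);q=Y[m];print(len(q),np.mean(q,0))
E
```

```text
98 [ 0.62  -0.162  0.144] [ 0.605 -0.176  0.126] [ 0.636 -0.147  0.148]
297 [ 0.473 -0.218  0.222]
```

View pics/s2.png

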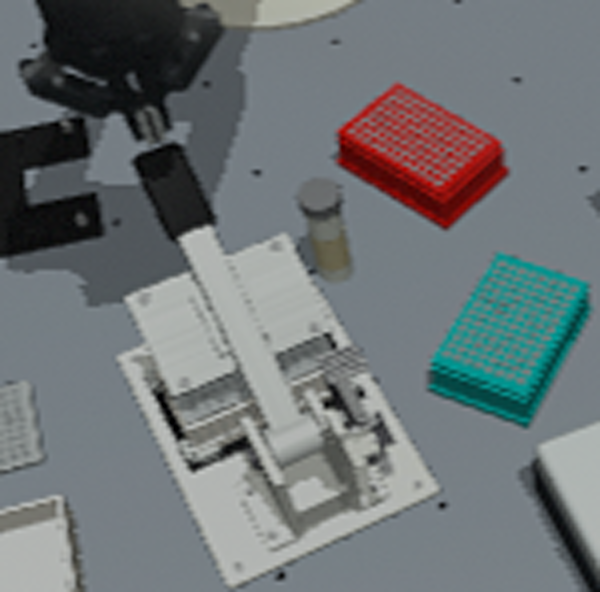

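The pawl is thrown free: the tab now measures 0.145 m high and level, and the arm is still raised. Fingertip is above the paddle, so I'll push it down gently along its arc.

Request:
{"api": "drive_tool", "payload": {
  "moves": [
    {"fingers":0.0,"dx":0.2,"dy":0.0,"dz":-2.5,"wx":0.0,"wy":0.0,"wz":0.0},
    {"fingers":0.0,"dx":0.2,"dy":0.0,"dz":-4.5,"wx":0.0,"wy":0.0,"wz":0.0},
    {"fingers":0.0,"dx":0.2,"dy":0.0,"dz":-5.0,"wx":0.0,"wy":0.0,"wz":0.0},
    {"fingers":0.0,"dx":0.2,"dy":0.0,"dz":-5.4,"wx":0.0,"wy":0.0,"wz":0.0},
    {"fingers":0.0,"dx":0.0,"dy":0.0,"dz":-5.8,"wx":0.0,"wy":0.0,"wz":0.0},
    {"fingers":0.0,"dx":-0.3,"dy":0.0,"dz":-6.3,"wx":0.0,"wy":0.0,"wz":0.0},
    {"fingers":0.0,"dx":-0.6,"dy":0.0,"dz":-6.8,"wx":0.0,"wy":0.0,"wz":0.0},
    {"fingers":0.0,"dx":-1.0,"dy":0.0,"dz":-7.4,"wx":0.0,"wy":0.0,"wz":0.0},
    {"fingers":0.0,"dx":-1.4,"dy":0.0,"dz":-8.0,"wx":0.0,"wy":0.0,"wz":0.0}
  ]
}}

```text
time: 4.37
tcp_pos: [0.4576, -0.2185, 0.2024]
tcp_rot: [[1.0, -0.001, 0.001], [-0.001, -1.0, -0.001], [0.001, 0.001, -1.0]]
contact_force: [2.0, -0.9, 1.0]
gripper_width: 0.0001
gripper_force: 1.2
```

Request:
{"api": "drive_tool", "payload": {
  "moves": [
    {"fingers":0.0,"dx":-0.3,"dy":0.0,"dz":-0.8,"wx":0.0,"wy":0.0,"wz":0.0},
    {"fingers":0.0,"dx":-0.6,"dy":0.0,"dz":-1.6,"wx":0.0,"wy":0.0,"wz":0.0},
    {"fingers":0.0,"dx":-0.9,"dy":0.0,"dz":-2.4,"wx":0.0,"wy":0.0,"wz":0.0},
    {"fingers":0.0,"dx":-1.2,"dy":0.0,"dz":-3.2,"wx":0.0,"wy":0.0,"wz":0.0},
    {"fingers":0.0,"dx":-1.5,"dy":0.0,"dz":-4.0,"wx":0.0,"wy":0.0,"wz":0.0},
    {"fingers":0.0,"dx":-1.8,"dy":0.0,"dz":-4.8,"wx":0.0,"wy":0.0,"wz":0.0},
    {"fingers":0.0,"dx":-2.0,"dy":0.0,"dz":-5.6,"wx":0.0,"wy":0.0,"wz":0.0},
    {"fingers":0.0,"dx":-2.2,"dy":0.0,"dz":-6.4,"wx":0.0,"wy":0.0,"wz":0.0},
    {"fingers":0.0,"dx":-2.4,"dy":0.0,"dz":-7.2,"wx":0.0,"wy":0.0,"wz":0.0},
    {"fingers":0.0,"dx":-2.5,"dy":0.0,"dz":-8.0,"wx":0.0,"wy":0.0,"wz":0.0}
  ]
}}

```text
time: 5.2
tcp_pos: [0.4325, -0.2183, 0.1217]
tcp_rot: [[1.0, -0.001, -0.0], [-0.001, -1.0, 0.0], [-0.0, -0.0, -1.0]]
contact_force: [0.5, -0.2, 2.4]
gripper_width: -0.0001
gripper_force: 1.1
```

Now I'll seat it in 2–3 mm steps.

Request:
{"api": "drive_tool", "payload": {
  "moves": [
    {"fingers":0.0,"dx":0.0,"dy":0.0,"dz":-0.3,"wx":0.0,"wy":0.0,"wz":0.0},
    {"fingers":0.0,"dx":0.0,"dy":0.0,"dz":-0.6,"wx":0.0,"wy":0.0,"wz":0.0},
    {"fingers":0.0,"dx":0.0,"dy":0.0,"dz":-0.9,"wx":0.0,"wy":0.0,"wz":0.0},
    {"fingers":0.0,"dx":0.0,"dy":0.0,"dz":-1.2,"wx":0.0,"wy":0.0,"wz":0.0},
    {"fingers":0.0,"dx":0.0,"dy":0.0,"dz":-1.4,"wx":0.0,"wy":0.0,"wz":0.0},
    {"fingers":0.0,"dx":0.0,"dy":0.0,"dz":-1.6,"wx":0.0,"wy":0.0,"wz":0.0}
  ]
}}

```text
time: 5.7
tcp_pos: [0.4326, -0.2184, 0.1068]
tcp_rot: [[1.0, -0.001, -0.001], [-0.001, -1.0, -0.0], [-0.001, 0.0, -1.0]]
contact_force: [-8.0, 2.3, 12.1]
gripper_width: -0.0002
gripper_force: 6.1
```

Request:
{"api": "drive_tool", "payload": {
  "moves": [
    {"fingers":0.0,"dx":0.0,"dy":0.0,"dz":-0.2,"wx":0.0,"wy":0.0,"wz":0.0},
    {"fingers":0.0,"dx":0.0,"dy":0.0,"dz":-0.3,"wx":0.0,"wy":0.0,"wz":0.0},
    {"fingers":0.0,"dx":0.0,"dy":0.0,"dz":-0.3,"wx":0.0,"wy":0.0,"wz":0.0}
  ]
}}

```text
time: 5.95
tcp_pos: [0.4326, -0.2184, 0.1038]
tcp_rot: [[1.0, -0.001, -0.001], [-0.001, -1.0, -0.0], [-0.001, 0.0, -1.0]]
contact_force: [-4.7, 1.4, 6.7]
gripper_width: -0.0001
gripper_force: 3.0
```

Request:
{"api": "drive_tool", "payload": {
  "moves": [
    {"fingers":0.0,"dx":0.0,"dy":0.0,"dz":-0.1,"wx":0.0,"wy":0.0,"wz":0.0},
    {"fingers":0.0,"dx":0.0,"dy":0.0,"dz":-0.1,"wx":0.0,"wy":0.0,"wz":0.0}
  ]
}}

```text
time: 6.12
tcp_pos: [0.4326, -0.2184, 0.103]
tcp_rot: [[1.0, -0.001, -0.0], [-0.001, -1.0, -0.0], [-0.0, 0.0, -1.0]]
contact_force: [-7.3, 0.8, 9.6]
gripper_width: -0.0001
gripper_force: 4.8
```

Request:
{"api": "drive_tool", "payload": {
  "moves": [
    {"fingers":0.0,"dx":0.0,"dy":0.0,"dz":-0.1,"wx":0.0,"wy":0.0,"wz":0.0},
    {"fingers":0.0,"dx":0.0,"dy":0.0,"dz":-0.1,"wx":0.0,"wy":0.0,"wz":0.0}
  ]
}}

```text
time: 6.28
tcp_pos: [0.4326, -0.2184, 0.1025]
tcp_rot: [[1.0, -0.001, -0.0], [-0.001, -1.0, -0.0], [-0.0, 0.0, -1.0]]
contact_force: [-10.6, 3.4, 19.5]
gripper_width: -0.0001
gripper_force: 9.5
```

The force has jumped to 20 N at the expected height of 103 mm, so the mat is home. I'll retreat straight up.

Request:
{"api": "drive_tool", "payload": {
  "moves": [
    {"fingers":0.0,"dx":0.0,"dy":0.0,"dz":0.0,"wx":0.0,"wy":0.0,"wz":0.0},
    {"fingers":0.0,"dx":0.0,"dy":0.0,"dz":0.0,"wx":0.0,"wy":0.0,"wz":0.0},
    {"fingers":0.0,"dx":0.0,"dy":0.0,"dz":0.5,"wx":0.0,"wy":0.0,"wz":0.0},
    {"fingers":0.0,"dx":0.0,"dy":0.0,"dz":3.0,"wx":0.0,"wy":0.0,"wz":0.0},
    {"fingers":0.0,"dx":0.0,"dy":0.0,"dz":7.0,"wx":0.0,"wy":0.0,"wz":0.0},
    {"fingers":0.0,"dx":0.0,"dy":0.0,"dz":11.0,"wx":0.0,"wy":0.0,"wz":0.0},
    {"fingers":0.0,"dx":0.0,"dy":0.0,"dz":15.0,"wx":0.0,"wy":0.0,"wz":0.0},
    {"fingers":0.0,"dx":0.0,"dy":0.0,"dz":17.0,"wx":0.0,"wy":0.0,"wz":0.0},
    {"fingers":0.0,"dx":0.0,"dy":0.0,"dz":17.0,"wx":0.0,"wy":0.0,"wz":0.0}
  ]
}}

```text
time: 7.03
tcp_pos: [0.4339, -0.219, 0.2766]
tcp_rot: [[1.0, -0.001, 0.006], [-0.001, -1.0, -0.004], [0.006, 0.004, -1.0]]
contact_force: [1.0, -0.4, 0.7]
gripper_width: -0.0002
gripper_force: 0.0
```

```bash
python3 - <<'E'
from h import *
np.set_printoptions(precision=4,suppress=True)
p,d=snapshot("scene");cv2.imwrite("pics/s3.png",cv2.resize(p[130:290,120:270],None,fx=4,fy=3.7,interpolation=2))
Y=pts("scene",d)
m=(Y[...,0]>.595)&(Y[...,0]<.637)&(abs(Y[...,1]+.162)<.016)&(Y[...,2]>.125)
print("tab",np.median(Y[m],0))
for lo,hi in((.40,.42),(.42,.445),(.445,.46),(.48,.52),(.52,.56),(.56,.6)):
    m=(Y[...,0]>lo)&(Y[...,0]<hi)&(abs(Y[...,1]+.218)<.008)&(Y[...,2]>.085)&(Y[...,2]<.15);q=Y[m];print(lo,len(q),np.median(q,0) if len(q) else 0)
E
```

```text
tab [ 0.6195 -0.1624  0.1434]
0.4 26 [ 0.4104 -0.2184  0.102 ]
0.42 31 [ 0.4326 -0.2171  0.1023]
0.445 23 [ 0.4527 -0.2188  0.1024]
0.48 58 [ 0.5002 -0.2183  0.1039]
0.52 65 [ 0.5403 -0.2178  0.1035]
0.56 68 [ 0.5813 -0.2185  0.1026]
```

View pics/s3.png

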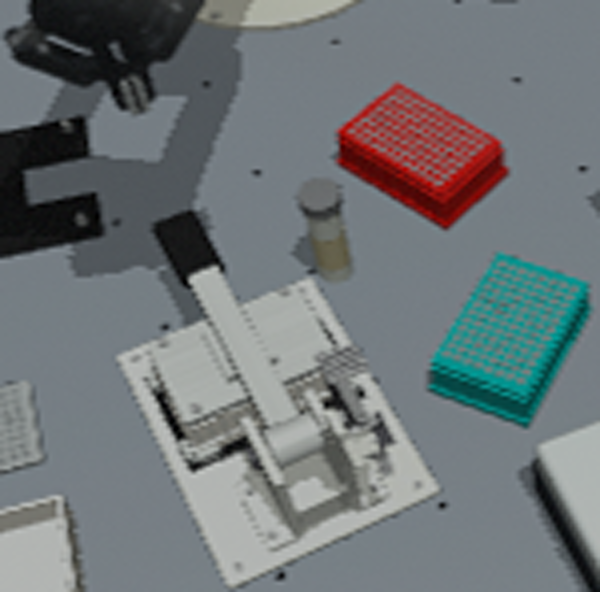

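The arm is level and the paddle top measures 102–103 mm along its whole length. The tab is still down and the hand is clear.

```bash
python3 -c "
from plant import r
print(r.job_done())"
```

```text
the job is handed in; nothing more can be done
None
```

I handed the job in with the pawl thrown free, the arm level, the mat pressed until the push force jumped to about 20 N at the seated height, and the hand clear of everything; the hand-in returned no verdict.

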